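# Dry-fit a cover and hold it hovering over its threaded holes

## Robot

A 7-joint arm with a two-finger parallel gripper is mounted at the origin on a cart in front of the work surface, level with it; the furniture and walls round the work are solid. World frame = base frame: x ahead of the robot, y to its left, z up, the work surface at z = 0. Lengths are in mm, angles in rad, forces in N, time in s.
With the tool pointing down it reaches from about 425 to 800 mm from the base axis. Payload 8.3 kg.
Tool frame: the origin (TCP) lies at the very end of the fingers, on their centre line; the grasp point (between the pads) lies 19 mm behind it (env.tcp_to_grasp is the distance from the TCP to the grasp point, in mm); z points along the fingers, y is the line along which they close (so a half turn about z gives the same grasp; the last joint's range is limited). The gripper opens to 85 mm and grips with 20 to 120 N. Pads are 22 mm wide; open, the fingers measure 114 mm over their backs; the gripper's body (76 mm by 85 mm) begins 54 mm behind the grasp point. The pads swing forward as they close: fully open they stand 13 mm farther back than shut.
Start: joints at [-1.302, 0.383, 0.016, 1.37, -0.006, 1.388, -0.046], TCP at [203.539, 590.91, 231.279] pointing down, gripper open.
Joint ranges: [-2.95, 2.95], [-0.25, 2.06], [-1.52, 1.56], [0.18, 2.33], [-1.44, 4.58], [0.02, 2.06], [-3.01, 3.01]. Speed limits (rad/s): [2.39, 2.39, 3.01, 3.01, 3.14, 3.14, 3.14].

## Interface

Orientations are given as a unit quaternion [x, y, z, w].
In Python, from bench import env, imaging, ticket gives the robot as it stands.
- The arm moves only by the tool send_rows, never from a script. Its argument "rows" is a list that holds one entry, the list of rows, each a list of 6 numbers: the shift along the tool's x, y, z in units of 25 mm (1.0 is 25 mm), then the turn, a rotation vector about the tool's x, y, z in units of 8 degrees (1.0 is 8 degrees). In form: [[[x, y, z, rx, ry, rz], ...]]. A call has 1 to 8 rows; each row is the pose to reach, as a shift and turn from the pose commanded when the call began, along the tool's axes at that moment; what a row does not reach only later rows make up. A row lasts 1/8 s, in which the tool goes at most 62.5 mm and 10.7 degrees, less where a joint would pass 70% of its speed; a pose out of reach is approached as far as the arm can. A call with a gripper value outside its range is refused whole. "grip" is the opening, from -1 (shut) to 1 (fully open), set as the call begins (left out, the last holds). The fingers move at their own pace and stop on an object; "force" is the grip in N (left out, the last holds). Time passes only in rows, so rows that repeat a pose let the fingers close. It gives the time, the measured TCP pose, the force, the opening and the grip force at its end, in the units of the state.
- env.get_obs(): the state, without advancing time (a new reading comes with each control period).
- imaging.snapshot(name): name is "side" or "top" or "wrist"; returns (picture, depth): 384x512x3 uint8, blue, green, red; 384x512 float32, mm along the optical axis (not along the pixel's ray), 0 where there is no reading.
- imaging.camera_params(name): a dict with "K" (3x3 intrinsics, pixels), "origin" and "attitude" of the camera in the world. Camera axes: x right, y up, looking along -z (the intrinsics and any distortion apply to the point x, -y, -z); pixel columns grow to the right and rows downward; lengths in mm; the calibration is good to about 2 mm. A picture is of the moment at which its call begins: read the wrist's pose just before it. camera_params takes no time and is no camera call; for the wrist camera it gives the pose at the moment of the call.
- ticket.close_job(): hands the job in; it is judged then, once.
The state is a dict: "time_s": time; "qpos": joint angles; "dq": joint speeds; "joint_torque": joint torques, N m; "ee_pos": TCP position; "ee_rot": TCP orientation; "contact_force": force on the tool from outside, world axes, zero at the start; "moment": the same for the moment, N m; "gripper_width": finger opening in mm; "gripper_force": force on a finger pad.
Only numpy, scipy, OpenCV 4.12 (cv2) and the standard library are available. Lean on these libraries where they do the work, as an engineer would, in place of code of your own. Each camera call takes 0.05 s, during which the arm holds its last target. There are 200 camera calls.

## Task

Take the cover plate with three holes by its grip and lower it gently onto the open grey instrument box, its three holes over the box's three threaded holes, until you feel it seat on the rim's rubber seal. Then, without ever letting go, raise it straight up about one centimetre and finish while still holding it there, still and level, clear of the box with the holes lined up over the threads, so that a colleague can start the screws. Leave the four-hole cover and everything else where it is.

Things in the scene. Friction and masses are not known exactly. Their poses are not given: they have to be found in the camera images.
- cover: Cover plate to use: bare aluminium, 90 (x) x 110 (y) x 4 mm, flat, with THREE 10 mm through holes in a triangle: two near the front (-x) corners, one mid rear (+x) edge; black grip block on top. Origin: centre of underside, z up. 0.15 to 0.31 kg, centred. Yaw within 0.4 rad of the world's; lies in one of two places left of the box, swapped at random with the four-hole cover.
- cover_grip (a point): Point in the cover's black upright grip block, on its middle, 26 mm above the cover's underside; axes as the cover. The block is flat-sided, 40 mm long along the cover's x, 14 mm thick along y (take it across these 14 mm), its top 40 mm above the underside; at its foot a flange 46 x 24 mm whose top is 7 mm above the underside.
- spare_cover: A second cover plate of the same size, colour and grip, but with FOUR 10 mm holes, one near each corner: it does not fit this box and stays where it is. Origin: centre of the underside.
- housing: Small grey instrument box, open at the top, 90 (x) x 110 (y) mm, 50 mm high, circuit board inside, front panel with knob at -x; fixed. Round the rim a black rubber seal yields up to 2 mm (5 N per mm); three bosses inside carry the threads. Seated, the cover's origin lies on point rim, axes parallel, outlines equal. Origin: centre of underside, z up. Yaw within 0.3 rad of the world's.
- rim (a point): Centre of the box's open top, level with the top of the unloaded rubber seal (50 mm above the worktop); axes as the box. The cover's underside meets the seal at this height and goes at most 2 mm lower.
- thread_a (a point): Threaded hole of 4 mm diameter in a brass insert in the box, front left (-33, +43 mm from the centre), 2 mm below point rim; cover_hole_a belongs over it.
- cover_hole_a (a point): Centre of the three-hole cover's front left (-33, +43 mm from the centre) hole, at its underside.
- thread_b (a point): Threaded hole of 4 mm diameter in a brass insert in the box, front right (-33, -43 mm), 2 mm below point rim; cover_hole_b belongs over it.
- cover_hole_b (a point): Centre of the three-hole cover's front right (-33, -43 mm) hole, at its underside.
- thread_c (a point): Threaded hole of 4 mm diameter in a brass insert in the box, rear middle (+33, 0 mm), 2 mm below point rim; cover_hole_c belongs over it.
- cover_hole_c (a point): Centre of the three-hole cover's rear middle (+33, 0 mm) hole, at its underside.
- screwdriver: Screwdriver with a red handle, 138 mm long, lying right of the box. Farther right (y below -0.33) a tall microscope stands on the worktop: keep the arm clear of it when setting out. It does not belong to the job and stays where it is. Origin: centre of its underside.
- dish: Culture dish with lid, 57 mm wide, 15 mm high. It does not belong to the job and stays where it is. Origin: centre of its underside.
- dropper: White dropper bottle, 29 mm wide, 60 mm high, standing. It does not belong to the job and stays where it is. Origin: centre of its underside.
- filter_cube: Black filter cube, 38 x 40 x 35 mm. It does not belong to the job and stays where it is. Origin: centre of its underside.

How it is judged:
By the outcome, as a careful person would: the job done as asked, in the order asked, and still so for the second after the job is handed in, while the arm keeps its last pose, push and grip.
It also fails if it takes over 43 s, if anything falls off the work surface, if the arm or the gripper's body presses on something with over 40 N, if the wrist force passes 120 N, or if a joint passes its speed limit or range.

## Working session

There is one attempt and no reset: what is moved stays moved. The work goes in short steps, Python scripts to look and compute and a tool call to move; the robot and the scene stay as the last step left them, time stands still between calls to the robot, and variables do not carry over. Pictures are saved under pics/ and viewed, at most 10 in all, crops included, and the job is handed in when it is done.

Besides the shell and the picture viewer there is one more tool, called after "Request:" as name(argument=value, ...) on one line, values as JSON. send_rows: Moves the arm, as the interface text tells. Its arguments: {"type":"object","properties":{"rows":{"type":"array"},"grip":{"type":"number"},"force":{"type":"number"}},"required":["rows"]}

```bash
mkdir -p pics; ls
cat > h.py <<'E'
import numpy as np, cv2
from bench import env, imaging, ticket
from scipy.spatial.transform import Rotation as R
def cam(n):
    p=imaging.camera_params(n); K=np.array(p["K"],float); o=np.array(p["origin"],float); a=np.array(p["attitude"],float)
    Rm=a if a.shape==(3,3) else R.from_quat(a).as_matrix()
    return K,o,Rm,p
def pix2plane(n,uv,z,c=None):
    K,o,Rm,_=c or cam(n); uv=np.atleast_2d(uv).astype(float)
    d=np.c_[(uv[:,0]-K[0,2])/K[0,0],-(uv[:,1]-K[1,2])/K[1,1],-np.ones(len(uv))]@Rm.T
    return o+d*((z-o[2])/d[:,2])[:,None]
def cloud(n,depth,c=None):
    K,o,Rm,_=c or cam(n); v,u=np.indices(depth.shape)
    P=np.stack([(u-K[0,2])/K[0,0]*depth,-(v-K[1,2])/K[1,1]*depth,-depth],-1)
    return P@Rm.T+o
def proj(n,P,c=None):
    K,o,Rm,_=c or cam(n); q=(np.atleast_2d(P)-o)@Rm
    return np.c_[K[0,0]*q[:,0]/-q[:,2]+K[0,2],K[1,1]*-q[:,1]/-q[:,2]+K[1,2]]
E
python3 - <<'E'
from h import *
for n in("top","wrist","side"):
    p=imaging.camera_params(n);print(n,p)
im,d=imaging.snapshot("top");np.savez("top0.npz",im=im,d=d)
cv2.imwrite("pics/top0.png",cv2.resize(im,(800,600),interpolation=cv2.INTER_CUBIC))
im,d=imaging.snapshot("side");np.savez("side0.npz",im=im,d=d)
s=env.get_obs();print({k:np.round(v,3) for k,v in s.items()},env.tcp_to_grasp)
E
```

```text
pics
top {'K': array([[358.15834274,   0.        , 251.52063362],
       [  0.        , 358.15834274, 193.88353071],
       [  0.        ,   0.        ,   1.        ]]), 'origin': array([ 423.64554816,  119.41805629, 1107.26594344]), 'attitude': array([ 0.04225613, -0.04082898, -0.69775656,  0.71392101])}
wrist {'K': array([[298.56773171,   0.        , 261.14317607],
       [  0.        , 298.56773171, 185.67349941],
       [  0.        ,   0.        ,   1.        ]]), 'origin': array([130.59295243, 615.28149108, 373.07891459]), 'attitude': array([-0.12192327, -0.08616408,  0.57416151,  0.80501493])}
side {'K': array([[360.09906861,   0.        , 255.42371379],
       [  0.        , 360.09906861, 187.02723257],
       [  0.        ,   0.        ,   1.        ]]), 'origin': array([ 580.219184  , -652.41815293,  518.00449318]), 'attitude': array([0.49678854, 0.01462826, 0.01878733, 0.86754492])}
{'time_s': np.float64(0.1), 'qpos': array([-1.302,  0.384,  0.016,  1.371, -0.006,  1.388, -0.047]), 'dq': array([ 0.001, -0.   , -0.002, -0.002, -0.   ,  0.002,  0.   ]), 'joint_torque': array([ 3.0000e-03, -6.2913e+01,  8.4800e-01, -3.7276e+01,  1.7000e-02,
        1.0000e-02,  0.0000e+00]), 'ee_pos': array([203.404, 590.506, 230.362]), 'ee_rot': array([ 0.165,  0.986, -0.001, -0.   ]), 'contact_force': array([ 0.728,  0.123, -0.154]), 'moment': array([ 0.042,  0.089, -0.002]), 'gripper_force': np.float64(0.0), 'gripper_width': np.float64(85.37)} 18.700000000000003
```

View pics/top0.png

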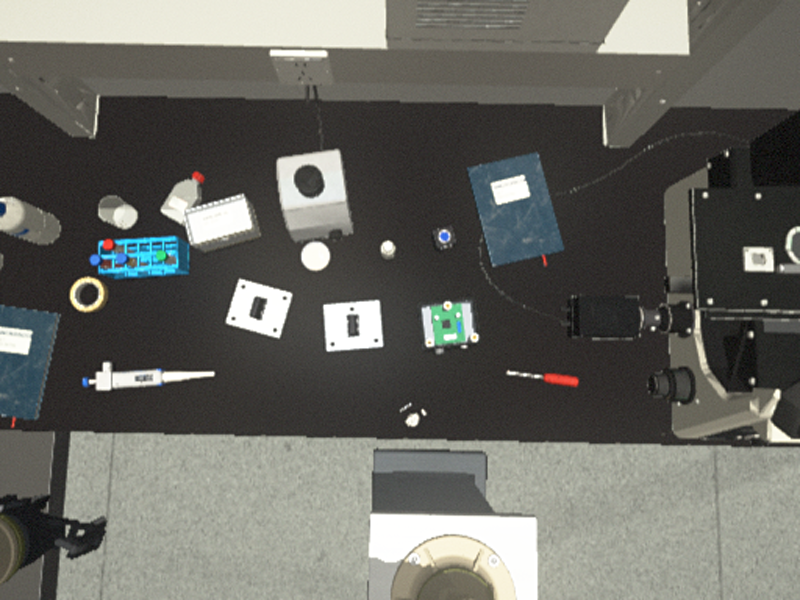

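The picture shows one cover at (258,308) and the other at (353,325). The box is at (450,325) and the gripper is at the lower left. I'll enlarge the covers to count the holes.

Run:
```python
from h import *
z=np.load("top0.npz");im=z["im"];d=z["d"]
c=im[170:235,140:310];cv2.imwrite("pics/crop0.png",cv2.resize(c,None,fx=4.7,fy=4.7,interpolation=cv2.INTER_CUBIC))
c=cam("top");P=cloud("top",d,c)
g=cv2.cvtColor(im,cv2.COLOR_BGR2GRAY)
m=((g>150)).astype(np.uint8)
n,l,s,ce=cv2.connectedComponentsWithStats(m)
for i in range(1,n):
    x,y,w,h,a=s[i]
    if a>500 and 130<x<330 and 160<y<250:
        cn=max(cv2.findContours((l==i).astype(np.uint8),cv2.RETR_EXTERNAL,cv2.CHAIN_APPROX_NONE)[0],key=len)[:,0]
        W=pix2plane("top",cn,4,c)[:,:2].astype(np.float32)
        print(s[i],cv2.minAreaRect(W),np.median(P[l==i],0))
        ch=cv2.morphologyEx((l==i).astype(np.uint8),cv2.MORPH_CLOSE,np.ones((9,9)))
# box: points at height 40..60
mm=(P[...,2]>40)&(P[...,2]<56)&(P[...,0]>300)&(P[...,0]<560)&(P[...,1]>-100)&(P[...,1]<130)
n,l,s,ce=cv2.connectedComponentsWithStats(mm.astype(np.uint8))
for i in range(1,n):
    if s[i][4]>60:
        print(s[i],cv2.minAreaRect(P[l==i][:,:2].astype(np.float32)),np.percentile(P[l==i][:,2],[5,50,95]))
```

```text
[145 178  42  39 963] ((538.77001953125, 389.9902648925781), (112.52738189697266, 93.78496551513672), 75.87460327148438) [537.56220574 386.37561124   4.94683631]
[ 207  192   38   33 1006] ((508.4096374511719, 202.4368896484375), (93.6284408569336, 112.32562255859375), 5.946094512939453) [508.29056822 201.99635218   4.83016562]
[270 193  36  29 721] ((517.9201049804688, 11.954231262207031), (83.49504089355469, 103.1786880493164), 7.411161422729492) [514.07161887  16.71188147  17.0506147 ]
[268 191  40  32 285] ((515.2371215820312, 15.82925033569336), (90.50334167480469, 110.38007354736328), 7.113627910614014) [44.78812735 49.92835328 53.4780731 ]
```

View pics/crop0.png

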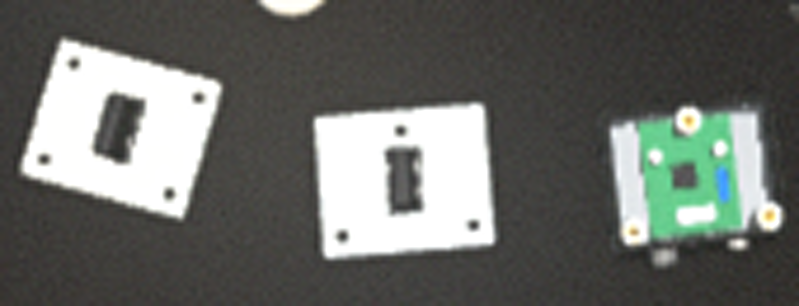

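The three-hole cover is the right-hand one, near (508,202) with yaw about 0.10. The left one has four holes. The box is near (515,16) with yaw about 0.124. Next I'll move above the box with the gripper empty for a close view.

```bash
cat >> h.py <<'E'
def plan(pos,yaw,base=None):
    "row units from measured (or base) pose to TCP pos, pointing down, tool y at yaw+90deg"
    s=env.get_obs(); p=np.array(s["ee_pos"]);Q=R.from_quat(s["ee_rot"])
    y=np.array([-np.sin(yaw),np.cos(yaw),0]);z=np.array([0,0,-1.]);T=R.from_matrix(np.c_[np.cross(y,z),y,z])
    print("t",s["time_s"],"pos",p.round(2),"row",(Q.inv().apply(np.array(pos)-p)/25).round(3),(np.degrees((Q.inv()*T).as_rotvec())/8).round(3))
E
python3 - <<'E'
from h import *
plan([515,16,230],0.124); 
K,o,Rm,p=cam("wrist");Q=R.from_quat(env.get_obs()["ee_rot"])
print("cam view dir in tool",Q.inv().apply(-Rm[:,2]), Q.inv().apply(o-env.get_obs()["ee_pos"]))
E
```

```text
t 0.1 pos [203.4  590.51 230.36] row [-19.269 -17.668   0.046] [-1.200e-02 -3.000e-03 -3.264e+00]
cam view dir in tool [-2.95207341e-01  6.09770747e-04  9.55433019e-01] [  76.90615225   -0.51623429 -142.82247085]
```

Request:
send_rows(rows=[[[-0.5,-0.5,0,0,0,-0.1],[-1.5,-1.4,0,0,0,-0.3],[-3.0,-2.7,0,0,0,-0.5],[-4.5,-4.1,0,0,0,-0.8],[-6.0,-5.5,0,0,0,-1.0],[-7.5,-6.9,0,0,0,-1.3],[-9.0,-8.3,0,0,0,-1.5],[-10.5,-9.6,0,0,0,-1.8]]], grip=1)

```text
time_s: 1.1
ee_pos: [374.1, 275.5, 231.3]
ee_rot: [0.04, 0.999, 0.0, -0.0]
contact_force: [-0.1, 1.6, -0.9]
gripper_width: 85.5
gripper_force: 0.0
```

Run:
```python
from h import *
plan([515,16,230],0.124); print(env.get_obs()["dq"].round(2))
```

```text
t 1.1 pos [374.12 275.47 231.28] row [-6.446 -9.896  0.048] [ 0.002 -0.    -1.461]
[ 0.45 -0.15  0.37  0.15  0.01 -0.01  1.15]
```

Request:
send_rows(rows=[[[-1.0,-1.5,0,0,0,-0.2],[-2.0,-3.1,0,0,0,-0.5],[-3.1,-4.7,0,0,0,-0.7],[-4.2,-6.4,0,0,0,-1.0],[-5.2,-8.0,0,0,0,-1.2],[-6.0,-9.2,0,0,0,-1.4],[-6.4,-9.9,0,0,0,-1.47],[-6.4,-9.9,0,0,0,-1.47]]])

```text
time_s: 2.1
ee_pos: [512.7, 16.3, 231.1]
ee_rot: [-0.06, 0.998, -0.0, -0.0]
contact_force: [-1.1, 0.2, 0.1]
gripper_width: 85.5
gripper_force: 0.0
```

Run:
```python
from h import *
plan([515,16,230],0.124); print(env.get_obs()["dq"].round(3))
```

```text
t 2.1 pos [512.74  16.29 231.13] row [-0.089 -0.023  0.045] [-0.002 -0.003 -0.024]
[-0.033 -0.006 -0.043  0.006 -0.007  0.002 -0.037]
```

Request:
send_rows(rows=[[[0,0,0,0,0,0],[0,0,0,0,0,0]]])

```text
time_s: 2.35
ee_pos: [512.7, 20.2, 231.3]
ee_rot: [-0.063, 0.998, 0.0, -0.0]
contact_force: [-0.9, -0.1, -0.1]
gripper_width: 85.4
gripper_force: 0.0
```

Run:
```python
from h import *
s=env.get_obs();c=cam("wrist");im,d=imaging.snapshot("wrist")
print(s["ee_pos"],s["ee_rot"],s["dq"].round(4),s["time_s"])
np.savez("w1.npz",im=im,d=d,pos=s["ee_pos"],rot=s["ee_rot"],K=c[0],o=c[1],Rm=c[2])
cv2.imwrite("pics/w1.png",cv2.resize(im,(800,600),interpolation=cv2.INTER_CUBIC))
P=np.array([[x,y] for x,y in((-33,43),(-33,-43),(33,0))])
a=.124;Rz=np.array([[np.cos(a),-np.sin(a)],[np.sin(a),np.cos(a)]])
W=np.c_[P@Rz.T+[515.2,15.8],[48]*3];print(proj("wrist",W,c)*1.5625)
```

```text
[512.688361    20.15058809 231.27878443] [-6.32892875e-02  9.97995175e-01  2.96308330e-04 -9.05398568e-05] [-0.0021  0.0024  0.0041 -0.0051 -0.0011 -0.0001  0.0033] 2.35
[[462.4360733  215.01062451]
 [339.02083207 214.71306959]
 [400.92688829 304.4879256 ]]
```

View pics/w1.png

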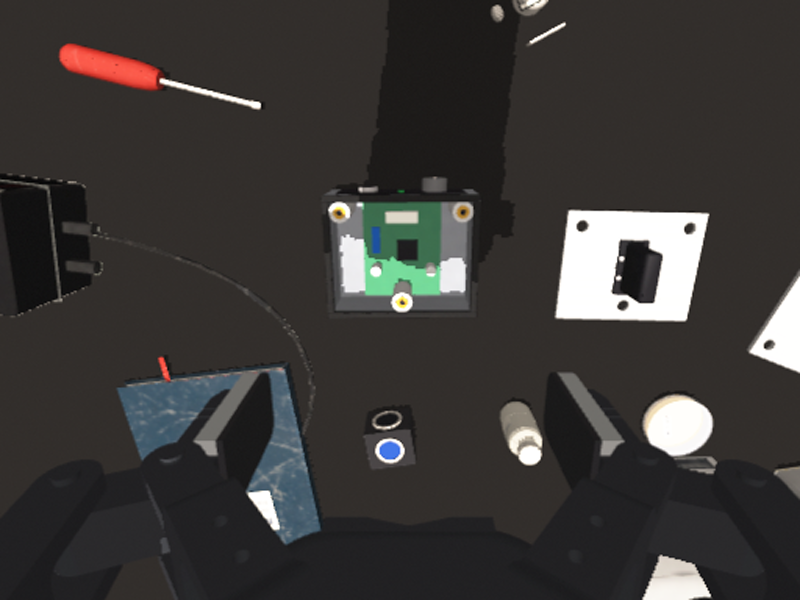

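The view shows the box's three threads at (339,213), (463,212) and (402,302), within 2 px of my prediction. The three-hole cover is at (632,265). I'll measure both precisely from this picture.

```bash
cat >> h.py <<'E'
def fit(obj,W):
    "2D rigid fit obj->W: centre, yaw, residual"
    obj=np.array(obj,float);W=np.array(W)[:,:2];a=obj-obj.mean(0);b=W-W.mean(0)
    th=np.arctan2((a[:,0]*b[:,1]-a[:,1]*b[:,0]).sum(),(a*b).sum())
    M=np.array([[np.cos(th),-np.sin(th)],[np.sin(th),np.cos(th)]]);t=W.mean(0)-M@obj.mean(0)
    return t,th,(W-obj@M.T-t)
H3=[(-33,43),(-33,-43),(33,0)]
def plates(im,z,c,area=1500):
    g=cv2.cvtColor(im,cv2.COLOR_BGR2GRAY);n,l,s,_=cv2.connectedComponentsWithStats((g>150).astype(np.uint8))
    for i in range(1,n):
        if s[i][4]<area or s[i][1]+s[i][3]>330: continue
        m=(l==i).astype(np.uint8)
        cs,h=cv2.findContours(m,cv2.RETR_CCOMP,cv2.CHAIN_APPROX_NONE);cn=max(cs,key=len)[:,0]
        print(s[i],"rect",cv2.minAreaRect(pix2plane("",cn,z,c)[:,:2].astype(np.float32)))
        hs=[]
        for k,q in enumerate(cs):
            if h[0][k][3]>=0 and 8<cv2.contourArea(q)<200:
                x,y,w,hh=cv2.boundingRect(q);p=np.clip(150.-g[y-3:y+hh+3,x-3:x+w+3],0,None)
                yy,xx=np.indices(p.shape);hs.append([(p*xx).sum()/p.sum()+x-3,(p*yy).sum()/p.sum()+y-3])
        print(" holes px",np.round(hs,1).tolist()); 
        if hs: print(pix2plane("",hs,z-1.,c).round(1).tolist())
E
python3 - <<'E'
from h import *
z=np.load("w1.npz");im=z["im"];c=(z["K"],z["o"],z["Rm"],0)
hsv=cv2.cvtColor(im,cv2.COLOR_BGR2HSV);g=im.max(2)
px=[]
for u,v in((463,212),(339,213),(402,302)):
    u/=1.5625;v/=1.5625;x,y=int(u)-9,int(v)-9
    w=im[y:y+19,x:x+19].astype(int)
    sat=((w[...,2]-w[...,0])>50)&(w[...,2]>w[...,1]+10)   # brass
    m=(sat).astype(np.uint8);yy,xx=np.nonzero(m);b=(w.min(2)>150);by,bx=np.nonzero(b)
    print("brass",len(xx),xx.mean()+x,yy.mean()+y,"white",(bx.min()+bx.max())/2+x,(by.min()+by.max())/2+y)
    px.append([xx.mean()+x,yy.mean()+y])
print("box from threads",fit(H3,pix2plane("",px,48,c)))
plates(im,4,c)
# outer rim from depth
P=cloud("",z["d"],c);m=(P[...,2]>44)&(P[...,2]<56)&(abs(P[...,0]-515)<75)&(abs(P[...,1]-16)<80)
print(cv2.minAreaRect(P[m][:,:2].astype(np.float32)),m.sum(),np.percentile(P[m][:,2],[10,50,90]))
E
```

```text
brass 53 295.9433962264151 135.26415094339623 white 295.5 135.5
brass 34 216.2941176470588 136.52941176470588 white 216.5 135.5
brass 31 257.2258064516129 193.0 white 256.5 193.0
box from threads (array([513.26583992,  15.73097978]), np.float64(0.14185423450689644), array([[ 0.11247622,  0.33076521],
       [ 0.22898603, -0.26116845],
       [-0.34146224, -0.06959677]]))
[ 355  134   99   72 4952] rect ((507.3250732421875, 202.10299682617188), (91.19683074951172, 111.55956268310547), 5.923250675201416)
 holes px [[399.7, 192.7], [440.6, 145.8], [372.0, 144.3]]
[[536.7, 207.0, 3.0], [470.0, 241.5, 3.0], [479.0, 155.9, 3.0]]
[ 217  150   81   39 1741] rect ((528.7340087890625, 18.102893829345703), (49.87692642211914, 102.28511810302734), 7.230616569519043)
 holes px [[242.6, 164.8]]
[[525.4, -1.5, 3.0]]
((512.5087280273438, 15.876476287841797), (91.34699249267578, 110.030029296875), 7.4787397384643555) 2104 [47.52067218 49.49166377 50.7283757 ]
```

Run:
```python
from h import *
plan([506.8,206.5,185],0.103)
```

```text
t 2.4 pos [512.78  20.09 231.28] row [-0.705  7.426  1.855] [ 0.004 -0.001  0.17 ]
```

Request:
send_rows(rows=[[[0,0.5,0.1,0,0,0],[-0.1,1.8,0.4,0,0,0.05],[-0.3,3.5,0.9,0,0,0.1],[-0.5,5.2,1.3,0,0,0.15],[-0.6,6.6,1.6,0,0,0.17],[-0.7,7.43,1.85,0,0,0.17],[-0.7,7.43,1.85,0,0,0.17],[-0.7,7.43,1.85,0,0,0.17]]], grip=0.2)

```text
time_s: 3.4
ee_pos: [507.8, 203.9, 185.3]
ee_rot: [-0.05, 0.999, -0.0, 0.0]
contact_force: [-0.2, -0.0, 0.8]
gripper_width: 51.2
gripper_force: 0.0
```

Run:
```python
from h import *
s=env.get_obs();c=cam("wrist");im,d=imaging.snapshot("wrist")
print(s["ee_pos"],s["ee_rot"],s["dq"].round(4),s["time_s"])
np.savez("w2.npz",im=im,d=d,pos=s["ee_pos"],rot=s["ee_rot"],K=c[0],o=c[1],Rm=c[2])
plates(im,4,c)
P=cloud("",d,c);m=(P[...,2]>30)&(P[...,2]<46)&(abs(P[...,0]-507)<35)&(abs(P[...,1]-202)<25)
print("block",cv2.minAreaRect(P[m][:,:2].astype(np.float32)),m.sum(),np.percentile(P[m][:,2],[10,50,90,99]))
cv2.imwrite("pics/w2.png",im)
```

```text
[507.84510555 203.92179189 185.27114256] [-4.96641345e-02  9.98765904e-01 -3.43033796e-04  1.58275913e-04] [ 0.0114 -0.0082  0.0092 -0.0003 -0.0011 -0.0006 -0.0007] 3.4
[ 358  155  122   98 5390] rect ((537.6122436523438, 389.6705017089844), (110.55006408691406, 90.38670349121094), 75.7588119506836)
 holes px [[435.1, 240.8], [371.2, 218.8], [464.9, 192.7], [397.4, 167.6]]
[[579.9, 422.6, 3.0], [559.2, 339.9, 3.0], [516.6, 440.0, 3.0], [495.1, 356.0, 3.0]]
[ 210  158  100   46 2777] rect ((525.5625610351562, 204.00889587402344), (52.97724533081055, 110.64842987060547), 5.973122596740723)
 holes px []
block ((506.603271484375, 202.29196166992188), (40.01760482788086, 13.281615257263184), 5.891048908233643) 546 [38.12537823 39.80596987 40.88089936 41.63926813]
```

View pics/w2.png

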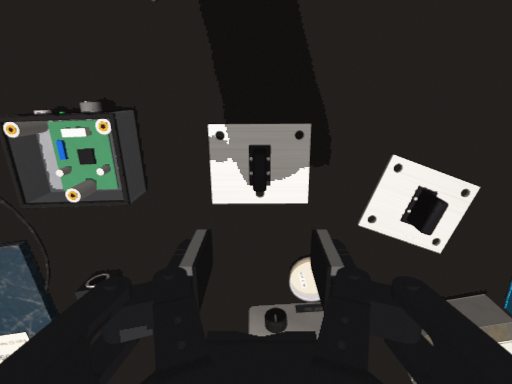

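The gripper shadow darkens the front of the three-hole cover; its holes are at (220,135), (299,134) and (260,193). I'll re-measure it with a lower threshold.

Run:
```python
from h import *
z=np.load("w2.npz");im=z["im"];c=(z["K"],z["o"],z["Rm"],0);g=im.max(2)
m=(g>70).astype(np.uint8);n,l,s,_=cv2.connectedComponentsWithStats(m);i=l[150,230];mm=(l==i).astype(np.uint8)
cn=max(cv2.findContours(mm,cv2.RETR_EXTERNAL,cv2.CHAIN_APPROX_NONE)[0],key=len)[:,0]
print(s[i],"rect",cv2.minAreaRect(pix2plane("",cn,4,c)[:,:2].astype(np.float32)))
hs=[]
for u,v in((299,134),(220,135),(260,193)):
    w=g[v-7:v+8,u-7:u+8].astype(float);t=np.median(np.r_[w[0],w[:,0],w[:,-1]]);p=np.clip(t*.6-w,0,None)
    if v==193: p[:4]=0
    yy,xx=np.indices(p.shape);hs.append([(p*xx).sum()/p.sum()+u-7,(p*yy).sum()/p.sum()+v-7])
print(hs,fit(H3,pix2plane("",hs,3,c)))
plan([507,202.4,90],0.103)
```

```text
[ 207  124  104   81 7017] rect ((507.82666015625, 202.16619873046875), (91.22750091552734, 111.86808776855469), 5.877449035644531)
[[np.float64(298.80606175651735), np.float64(134.6044039483675)], [np.float64(219.34947374442282), np.float64(135.77596956869922)], [np.float64(259.3371983598844), np.float64(192.2672581837736)]] (array([507.15446461, 201.98104741]), np.float64(0.10873069242090237), array([[ 0.03976001,  0.18375712],
       [ 0.48676681,  0.16351098],
       [-0.52652682, -0.3472681 ]]))
t 3.45 pos [507.98 203.67 185.43] row [ 0.046 -0.045  3.817] [-0.003  0.004 -0.031]
```

Request:
send_rows(rows=[[[0,0,0.3,0,0,0],[0.03,-0.05,1.2,0,0,0],[0.03,-0.05,2.4,0,0,0],[0.03,-0.05,3.6,0,0,0],[0.03,-0.05,4.6,0,0,0],[0.03,-0.05,5.2,0,0,0],[0.03,-0.05,5.4,0,0,0],[0.03,-0.05,5.4,0,0,0]]])

```text
time_s: 4.45
ee_pos: [507.1, 204.0, 50.4]
ee_rot: [-0.05, 0.999, 0.0, 0.0]
contact_force: [-0.5, 0.1, -0.2]
gripper_width: 51.3
gripper_force: 0.0
```

Run:
```python
from h import *
plan([507.2,202.1,11],0.104); print(env.get_obs()["dq"].round(3),env.get_obs()["contact_force"])
```

```text
t 4.45 pos [507.1  204.01  50.36] row [ 0.004 -0.076  1.574] [ 0.     0.003 -0.023]
[-0.003 -0.012  0.002 -0.011  0.002  0.005 -0.001] [-0.48839076  0.135162   -0.16913667]
```

Request:
send_rows(rows=[[[0,-0.04,0.2,0,0,0],[0,-0.08,0.6,0,0,0],[0,-0.08,1.0,0,0,0],[0,-0.08,1.3,0,0,0],[0,-0.08,1.5,0,0,-0.02],[0,-0.08,1.57,0,0,-0.02],[0,-0.08,1.57,0,0,-0.02],[0,-0.08,1.57,0,0,-0.02]]])

```text
time_s: 5.45
ee_pos: [507.2, 202.2, 11.0]
ee_rot: [-0.052, 0.999, 0.0, 0.0]
contact_force: [0.6, -0.1, 0.5]
gripper_width: 51.0
gripper_force: 0.0
```

Run:
```python
from h import *
plan([507.2,202.1,11],0.104); print(env.get_obs()["dq"].round(3),env.get_obs()["contact_force"])
```

```text
t 5.45 pos [507.17 202.22  11.05] row [-0.001 -0.005  0.002] [ 0.001  0.003 -0.001]
[-0.002 -0.001  0.002 -0.     0.002 -0.001  0.   ] [ 0.60139065 -0.10181421  0.48009081]
```

Request:
send_rows(rows=[[[0,0,0,0,0,0],[0,0,0,0,0,0],[0,0,0,0,0,0],[0,0,0,0,0,0],[0,0,0,0,0,0],[0,0,0,0,0,0],[0,0,0,0,0,0],[0,0,0,0,0,0]]], grip=-1, force=70)

```text
time_s: 6.45
ee_pos: [507.2, 202.1, 11.1]
ee_rot: [-0.052, 0.999, 0.0, 0.0]
contact_force: [-2.4, -0.1, 5.6]
gripper_width: 12.9
gripper_force: 68.8
```

Request:
send_rows(rows=[[[0,0,-0.1,0,0,0],[0,0,-0.4,0,0,0],[0,0,-1.0,0,0,0],[0,0,-1.8,0,0,0],[0,0,-2.6,0,0,0],[0,0,-3.2,0,0,0],[0,0,-3.5,0,0,0],[0,0,-3.5,0,0,0]]])

```text
time_s: 7.45
ee_pos: [507.2, 202.2, 98.7]
ee_rot: [-0.052, 0.999, 0.0, 0.0]
contact_force: [-0.4, -0.3, -1.8]
gripper_width: 13.2
gripper_force: 68.2
```

Run:
```python
from h import *
s=env.get_obs();print(s["contact_force"],s["moment"],s["gripper_width"])
plan([513,15.8,98.5],0.130)
c=cam("wrist");im,d=imaging.snapshot("wrist")
np.savez("w3.npz",im=im,d=d,K=c[0],o=c[1],Rm=c[2],pos=s["ee_pos"],rot=s["ee_rot"]);cv2.imwrite("pics/w3.png",im)
```

```text
[-0.38480561 -0.26470546 -1.84920065] [ 0.00038021 -0.02370617  0.05245281] 13.247361127486318
t 7.45 pos [507.15 202.23  98.69] row [ 5.410e-01 -7.441e+00  5.000e-03] [ 0.002  0.004 -0.187]
```

View pics/w3.png

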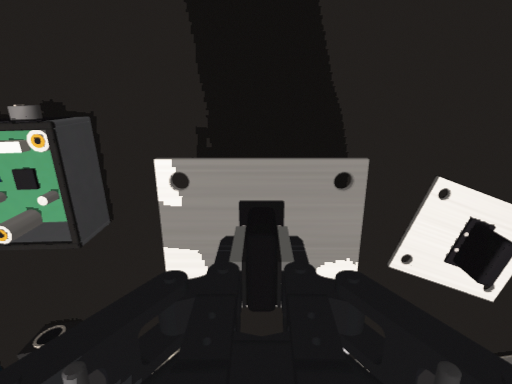

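The cover is held level at the centre, with front holes at (180,181) and (343,181). I'll measure its pose in the hand.

```bash
cat >> h.py <<'E'
def inhand(im,d,c,zt,seeds):
    "front holes + plate plane; zt = expected plate top z"
    g=im.max(2);hs=[]
    for u,v in seeds:
        k=14;w=g[v-k:v+k+1,u-k:u+k+1].astype(float)
        b=((w<55)).astype(np.uint8);n,l,s,ce=cv2.connectedComponentsWithStats(b)
        j=min(range(1,n),key=lambda q:np.hypot(*(ce[q]-k))-(s[q][4]>30)*20)
        hs.append(ce[j]+[u-k,v-k]);print("hole",s[j],hs[-1].round(1))
    W=pix2plane("",hs,zt-1.5,c)[:,:2];yv=W[0]-W[1];yaw=np.arctan2(-yv[0],yv[1])
    ctr=W.mean(0)+33*np.array([np.cos(yaw),np.sin(yaw)])
    print("spacing",np.hypot(*yv).round(2),"yaw",yaw.round(4),"centre",ctr.round(2))
    P=cloud("",d,c);q=P[(abs(P[...,2]-zt)<6)&(np.hypot(P[...,0]-ctr[0],P[...,1]-ctr[1])<62)]
    A=np.c_[q[:,:2]-ctr,np.ones(len(q))];f=np.linalg.lstsq(A,q[:,2],rcond=None)[0];print("plane slopes(mrad),z",(f[:2]*1e3).round(1),f[2].round(2),len(q))
    return ctr,yaw
E
python3 - <<'E'
from h import *
z=np.load("w3.npz");im=z["im"];c=(z["K"],z["o"],z["Rm"],0)
ctr,yaw=inhand(im,z["d"],c,91.7,[(343,181),(180,181)]);print(ctr-z["pos"][:2])
# same estimator on pre-grasp view
z=np.load("w2.npz");c=(z["K"],z["o"],z["Rm"],0)
P=cloud("",z["d"],c);q=P[(abs(P[...,2]-4)<4)&(np.hypot(P[...,0]-507,P[...,1]-202)<50)];A=np.c_[q[:,:2]-[507,202],np.ones(len(q))];print("pre plane",np.linalg.lstsq(A,q[:,2],rcond=None)[0])
E
```

```text
hole [  6   6  16  16 199] [342.4 180.1]
hole [  6   6  16  15 194] [179.7 180.1]
spacing 85.77 yaw 0.1036 centre [506.88 202.46]
plane slopes(mrad),z [1.8 1.1] 91.89 17835
[-0.27015776  0.22939302]
pre plane [-6.97632763e-05  3.11593757e-04  4.23915677e+00]
```

Run:
```python
from h import *
z=np.load("w2.npz");im=z["im"].astype(int);c=(z["K"],z["o"],z["Rm"],0);px=[]
for u,v in((104,127),(12,130),(73,195)):
    x,y=u-9,v-9;w=im[y:y+19,x:x+19];m=((w[...,2]-w[...,0])>50)&(w[...,2]>w[...,1]+10);yy,xx=np.nonzero(m);px.append([xx.mean()+x,yy.mean()+y])
print(px,fit(H3,pix2plane("",px,48,c)))
plan([513.5,15.5,98.7],0.133)
```

```text
[[np.float64(102.8), np.float64(126.04285714285714)], [np.float64(10.597222222222221), np.float64(129.25)], [np.float64(72.2542372881356), np.float64(195.01694915254237)]] (array([512.97105723,  15.36067661]), np.float64(0.13251308107849974), array([[-0.04179002,  0.05042737],
       [ 0.03337843, -0.00761587],
       [ 0.0084116 , -0.04281151]]))
t 7.5 pos [506.75 202.12  98.06] row [ 0.506 -7.452 -0.025] [-0.    -0.003 -0.208]
```

Request:
send_rows(rows=[[[0.02,-0.3,0,0,0,0],[0.1,-1.2,0,0,0,-0.03],[0.2,-2.6,0,0,0,-0.07],[0.3,-4.1,0,0,0,-0.11],[0.4,-5.6,0,0,0,-0.15],[0.48,-6.8,0,0,0,-0.19],[0.51,-7.35,0,0,0,-0.21],[0.51,-7.46,0,0,0,-0.21]]])

```text
time_s: 8.5
ee_pos: [513.4, 14.7, 98.0]
ee_rot: [-0.066, 0.998, -0.0, -0.0]
contact_force: [-0.1, -0.1, -2.6]
gripper_width: 12.9
gripper_force: 68.3
```

Request:
send_rows(rows=[[[0,0,0,0,0,0],[0,0,0,0,0,0],[0,0,0,0,0,0],[0,0,0,0,0,0]]])

```text
time_s: 9.0
ee_pos: [513.6, 15.8, 98.3]
ee_rot: [-0.067, 0.998, 0.0, -0.0]
contact_force: [-0.2, 0.4, -1.8]
gripper_width: 13.0
gripper_force: 68.3
```

Run:
```python
from h import *
s=env.get_obs();print(s["contact_force"],s["dq"].round(3),s["gripper_width"])
plan([513.3,15.3,74],0.1325)
c=cam("wrist");im,d=imaging.snapshot("wrist")
np.savez("w4.npz",im=im,d=d,K=c[0],o=c[1],Rm=c[2],pos=s["ee_pos"],rot=s["ee_rot"])
ctr,yaw=inhand(im,d,c,91.7,[(343,181),(180,181)]);print(ctr-s["ee_pos"][:2])
```

```text
[-0.22207448  0.38156213 -1.82442167] [ 0.003 -0.001  0.001 -0.001  0.     0.    -0.001] 12.998027980929875
t 9.0 pos [513.61  15.76  98.26] row [ 0.015 -0.017  0.971] [ 0.    -0.001  0.011]
hole [  6   7  10  14 102] [339.6 180.5]
hole [13  7  8 14 84] [182.5 181.2]
spacing 82.68 yaw 0.1383 centre [513.6   16.16]
plane slopes(mrad),z [1.4 0.9] 91.49 17827
[-0.01162845  0.39911069]
```

Request:
send_rows(rows=[[[0,0,0.1,0,0,0],[0.01,-0.02,0.35,0,0,0],[0.01,-0.02,0.65,0,0,0.01],[0.01,-0.02,0.9,0,0,0.01],[0.01,-0.02,1.0,0,0,0.01],[0.01,-0.02,1.0,0,0,0.01],[0.01,-0.02,1.0,0,0,0.01]]])

```text
time_s: 9.93
ee_pos: [513.6, 14.7, 73.5]
ee_rot: [-0.066, 0.998, -0.0, 0.0]
contact_force: [0.7, 0.4, -2.3]
gripper_width: 13.1
gripper_force: 68.3
```

Run:
```python
from h import *
s=env.get_obs();print(s["contact_force"],s["dq"].round(3),s["gripper_width"])
plan([513.3,15.3,66],0.1325)
c=cam("wrist");im,d=imaging.snapshot("wrist");si,_=imaging.snapshot("side");ti,td=imaging.snapshot("top")
np.savez("w5.npz",im=im,d=d,K=c[0],o=c[1],Rm=c[2],pos=s["ee_pos"],rot=s["ee_rot"])
a=cv2.resize(im[150:210,155:370],(800,223),interpolation=cv2.INTER_CUBIC)
cs=cam("side");u,v=proj("side",[[513,15,55]],cs)[0].astype(int);print(u,v)
b=cv2.resize(si[max(v-50,0):v+50,max(u-100,0):u+100],(740,370),interpolation=cv2.INTER_CUBIC)
cv2.imwrite("pics/c5.png",np.vstack([a,np.pad(b,((0,0),(0,60),(0,0)))]))
```

```text
[ 0.68874003  0.40116327 -2.28223629] [-0.001 -0.003  0.001 -0.001 -0.001  0.002 -0.001] 13.127747016707666
t 9.925 pos [513.62  14.75  73.48] row [0.01  0.024 0.299] [-0.     0.002 -0.005]
240 213
```

View pics/c5.png

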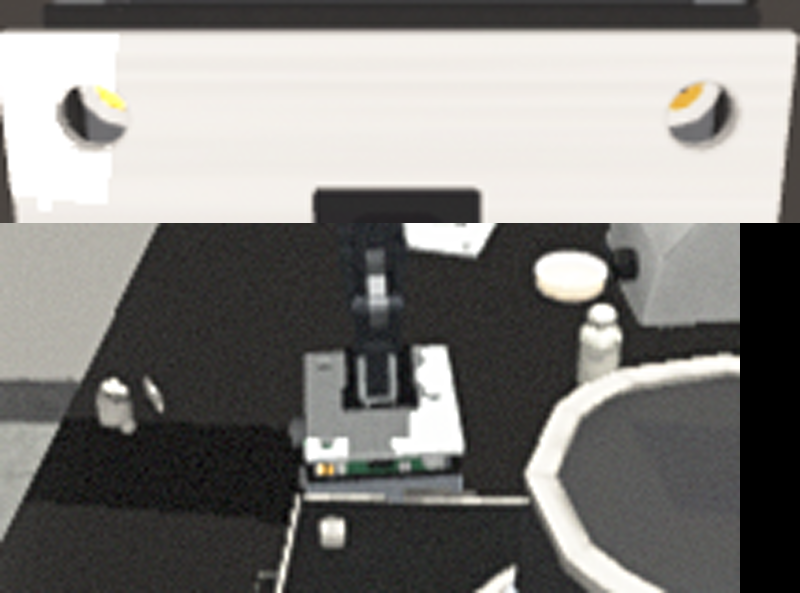

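Through the front holes (95,105 and 700,105 in the crop) the brass threads show symmetrically. The side view shows the cover level and just above the box. I'll lower it slowly now.

Request:
send_rows(rows=[[[0.01,0.02,0.08,0,0,0],[0.01,0.02,0.18,0,0,0],[0.01,0.02,0.28,0,0,0],[0.01,0.02,0.36,0,0,0],[0.01,0.02,0.42,0,0,0],[0.01,0.02,0.46,0,0,0],[0.01,0.02,0.46,0,0,0],[0.01,0.02,0.46,0,0,0]]])

```text
time_s: 11.08
ee_pos: [513.2, 15.3, 61.8]
ee_rot: [-0.066, 0.998, -0.0, 0.0]
contact_force: [-0.9, 0.5, -1.7]
gripper_width: 12.8
gripper_force: 68.3
```

Run:
```python
from h import *
s=env.get_obs();print(s["contact_force"],s["moment"],s["dq"].round(3))
plan([513.3,15.3,61],0.1325)
c=cam("wrist");im,d=imaging.snapshot("wrist")
np.savez("w6.npz",im=im,d=d,K=c[0],o=c[1],Rm=c[2],pos=s["ee_pos"],rot=s["ee_rot"])
g=im[150:210,155:370].astype(int);m=((g[...,2]-g[...,0])>50)&(g[...,2]>g[...,1]+8)
n,l,st,ce=cv2.connectedComponentsWithStats(m.astype(np.uint8))
for i in range(1,n):
    if st[i][4]>4: print("brass",st[i],(ce[i]+[155,150]).round(1))
a=.1325;M=np.array([[np.cos(a),-np.sin(a)],[np.sin(a),np.cos(a)]]);H=np.array(H3[:2])
print("pred thread",proj("",np.c_[H@M.T+[513,15.5],[48]*2],c).round(1))
print("pred hole  ",proj("",np.c_[H@M.T+s["ee_pos"][:2]+[-.27,.23],[s["ee_pos"][2]-8]*2],c).round(1))
cv2.imwrite("pics/c6.png",cv2.resize(im[150:210,155:370],(800,223),interpolation=cv2.INTER_CUBIC))
```

```text
[-0.87429726  0.49221617 -1.70815347] [0.04317179 0.0019084  0.00799458] [ 0.    -0.002  0.001 -0.001 -0.001 -0.001 -0.001]
t 11.075 pos [513.19  15.25  61.84] row [-0.005  0.001  0.033] [-0.     0.    -0.005]
brass [179  22  15  14 136] [341.6 179. ]
brass [23 24  8  8 18] [182.2 177.1]
brass [33 28  1  6  6] [188.  180.5]
brass [24 35  6  1  6] [181.5 185. ]
pred thread [[340.  177.5]
 [182.1 177.6]]
pred hole   [[342.8 180.3]
 [179.2 180.5]]
```

View pics/c6.png

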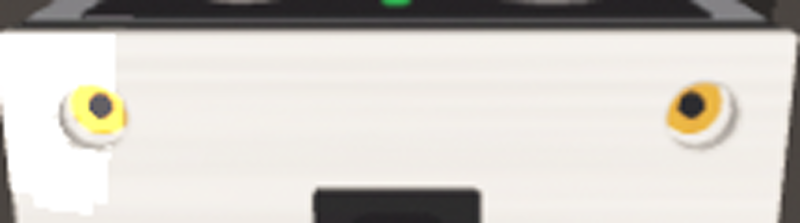

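Both threads sit inside the front holes (crop: threads at 100,105 and 692,103; holes at 95,115 and 702,114). The offset matches the expected parallax to about 0.3 mm. I'll go down to contact in small steps.

Request:
send_rows(rows=[[[0,0,0.015,0,0,0],[0,0,0.03,0,0,0],[0,0,0.045,0,0,0],[0,0,0.06,0,0,0],[0,0,0.06,0,0,0],[0,0,0.06,0,0,0]]])

```text
time_s: 11.88
ee_pos: [513.1, 15.3, 60.4]
ee_rot: [-0.066, 0.998, 0.0, -0.0]
contact_force: [-1.5, -0.5, 1.0]
gripper_width: 13.0
gripper_force: 68.4
```

Request:
send_rows(rows=[[[0,0,0.01,0,0,0],[0,0,0.02,0,0,0],[0,0,0.03,0,0,0],[0,0,0.03,0,0,0],[0,0,0.03,0,0,0],[0,0,0.03,0,0,0]]])

```text
time_s: 12.62
ee_pos: [513.2, 15.2, 59.6]
ee_rot: [-0.066, 0.998, 0.0, 0.0]
contact_force: [-2.3, 0.8, 5.6]
gripper_width: 12.5
gripper_force: 69.0
```

Run:
```python
from h import *
s=env.get_obs();print(s["contact_force"],s["moment"],s["ee_pos"],s["gripper_width"])
```

```text
[-2.2806934   0.82427946  5.61857311] [-0.00810065  0.57153229 -0.0402047 ] [513.15015008  15.23272902  59.61631109] 12.456309664123028
```

It's seated: net force about 7.5 N and 1.4 mm of seal travel. Now I'll raise it straight up.

Request:
send_rows(rows=[[[0,0,-0.03,0,0,0],[0,0,-0.1,0,0,0],[0,0,-0.18,0,0,0],[0,0,-0.26,0,0,0],[0,0,-0.34,0,0,0],[0,0,-0.4,0,0,0],[0,0,-0.43,0,0,0],[0,0,-0.43,0,0,0]]])

```text
time_s: 13.62
ee_pos: [513.1, 15.2, 70.3]
ee_rot: [-0.066, 0.998, -0.0, -0.0]
contact_force: [0.4, 0.3, -2.5]
gripper_width: 12.9
gripper_force: 68.4
```

Request:
send_rows(rows=[[[0,0,0,0,0,0],[0,0,0,0,0,0],[0,0,0,0,0,0],[0,0,0,0,0,0]]])

```text
time_s: 14.12
ee_pos: [513.1, 15.2, 70.3]
ee_rot: [-0.066, 0.998, -0.0, -0.0]
contact_force: [-0.5, 0.5, -1.7]
gripper_width: 12.8
gripper_force: 68.4
```

Run:
```python
from h import *
s=env.get_obs();print(s["contact_force"],s["dq"].round(4))
plan([513.3,15.3,70],0.1325)
c=cam("wrist");im,d=imaging.snapshot("wrist")
z=s["ee_pos"][2]
inhand(im,d,c,z-7,[(343,181),(180,181)])
a=.1325;M=np.array([[np.cos(a),-np.sin(a)],[np.sin(a),np.cos(a)]]);H=np.array(H3[:2])
print("pred thread",proj("",np.c_[H@M.T+[513,15.5],[48]*2],c).round(1))
print("pred hole  ",proj("",np.c_[H@M.T+s["ee_pos"][:2]+[-.27,.23],[z-8]*2],c).round(1))
cv2.imwrite("pics/c7.png",cv2.resize(im[150:210,155:370],(800,223),interpolation=cv2.INTER_CUBIC))
```

```text
[-0.48612452  0.48254621 -1.67751617] [-0.0004 -0.002   0.0001  0.0022  0.0002  0.0012  0.0014]
t 14.125 pos [513.1   15.22  70.25] row [-0.008  0.002  0.01 ] [-0.    -0.001 -0.005]
hole [19 10  2  7 10] [348.5 180. ]
hole [ 7 11  2  6  7] [173.4 180.6]
spacing 92.36 yaw 0.1349 centre [512.93  15.55]
plane slopes(mrad),z [1.7 0.9] 63.49 17832
pred thread [[336.2 173.6]
 [185.8 173.8]]
pred hole   [[342.7 180.3]
 [179.2 180.4]]
```

View pics/c7.png

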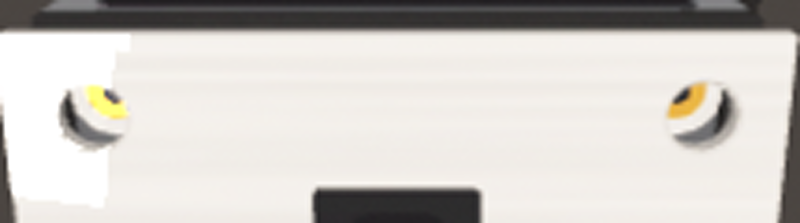

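The threads show symmetrically in both front holes (110,97 and 682,98). The cover is level, still and about 9 mm above the seal. I'll hand the job in.

```bash
python3 -c "
from bench import ticket
print(ticket.close_job())"
```

```text
the job is handed in; nothing more can be done
None
```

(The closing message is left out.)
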